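# Tip the front row of beads into the cup

### The job

Stand the low oblong steel cup on the bench under the open front edge of the little wooden tilting tray, its length pointing straight out from the tray. Then take the tray's wire handle and tip the tray forward just far enough that the front row of brass beads rolls off into the cup while the back row stays behind its raised lip; do not touch the beads. Lower the tray back onto its stand and let go.

Things in the scene. Friction and masses are not known exactly. Their poses are not given: they have to be found in the camera images.
- cup_center (a point): Centre (16 mm above the bench) of the catch cup: low oblong open steel box, x 90 mm long, y 66 wide, z up, 32 high, walls 3, about 0.16 kg. Not the tall round tumbler nor the solid block. Grip it across its width. Either end may face the tray; best with its length along the tray's x, in line with it, its centre 30 mm out from the front edge: lower it 40 mm farther out, then slide it in under the edge.
- tray_handle (a point): Middle of the tray's handle bar: round, 10 mm thick, 58 free between uprights, 100 above the bench at rest, 40 free below. Turns with the tray: x to the tray's rear, y along bar and hinge, z up at rest. In this frame (mm): hinge axis x -75, z -55; open front edge x -85, z -49; tray walls at most 65 above the bench. Tip: bar up and forward on a 93 mm arc about the hinge; it falls back by weight.
- front_row: Centre of the front row: three brass barrel beads on a pin, one rigid roller 30 mm long (y), 14 thick, 35 g, across the tray between its open front edge and the raised lip. The floor slopes 5 degrees back at rest: the row rolls off when the tray is tipped over about 10 degrees (25 to 40 is sure) and drops 5 to 45 mm in front of the edge. The bar may turn between closed fingers.
- back_row: Centre of the back row: a roller like the front row, between the raised lip (3.5 mm high) and the tray's rear wall, nearer the handle. It may roll 9 mm in its channel; it climbs over the lip if the tray is tipped beyond about 50 degrees or jerked. The stand (fixed, 78 mm wide) has its foot from x -45 to +25 mm in the handle's frame; in front of it the cup fits under edge and hinge.
Things that resemble listed ones, but are neither listed nor needed, are in the scene too. Leave any turquoise look-alike of the part that bears cup_center alone. Several things look just like the part that bears tray_handle: the one meant starts farthest from the robot's base.

How it is judged (in metres and radians):
On the way, in this order (a step that is already met when the one before it is completed fails the run):
1. the cup stands on the bench under the tray's open front edge, the tray still down with both rows on it (height (world z) of cup_center below 0.021 m and angle between cup_center's own z axis and vertical below 0.12 rad and x of cup_center in the frame of tray_handle between -0.145 and -0.055 m and y of cup_center in the frame of tray_handle between -0.03 and 0.03 m and x of front_row in the frame of tray_handle between -0.085 and -0.04 m and z of front_row in the frame of tray_handle above -0.06 m and x of back_row in the frame of tray_handle between -0.045 and -0.01 m and y of back_row in the frame of tray_handle between -0.015 and 0.015 m and z of back_row in the frame of tray_handle below -0.03 m and angle between tray_handle's own z axis and vertical below 0.08 rad), for 0.2 s.
2. the tray is tipped forward by more than 7 degrees while the cup stands upright (angle between tray_handle's own z axis and vertical above 0.13 rad and height (world z) of cup_center below 0.021 m and angle between cup_center's own z axis and vertical below 0.12 rad), for 0.05 s.
3. the front row has dropped into the cup (x of front_row in the frame of cup_center between -0.043 and 0.043 m and y of front_row in the frame of cup_center between -0.031 and 0.031 m and z of front_row in the frame of cup_center between -0.016 and 0.012 m and height (world z) of cup_center below 0.021 m and angle between cup_center's own z axis and vertical below 0.12 rad), for 0.2 s.
At the end, for the whole second after the job is handed in: The front row lies at rest inside the cup, the cup stands upright (within 7 degrees) on the bench, the back row is still at rest in its channel behind the lip, and the tray is back down on its stand (within 4.5 degrees) (all of step 3 and x of back_row in the frame of tray_handle between -0.045 and -0.01 m and y of back_row in the frame of tray_handle between -0.015 and 0.015 m and z of back_row in the frame of tray_handle below -0.03 m and angle between tray_handle's own z axis and vertical below 0.08 rad and linear speed of each of front_row, back_row below 0.02 m/s); the robot touches nothing.
It fails at once if the robot touches the beads (contact force between any of the fingers, the arm and front_row above 0.3 N or contact force between any of the fingers, the arm and back_row above 0.3 N).
It fails at once if the back row leaves its channel in the tray (not (x of back_row in the frame of tray_handle between -0.045 and -0.01 m and y of back_row in the frame of tray_handle between -0.015 and 0.015 m and z of back_row in the frame of tray_handle below -0.03 m)).
It also fails if it takes over 64 s, if anything falls off the work surface, if the arm or the gripper's body presses on something with over 40 N, if the wrist force passes 120 N, or if a joint passes its speed limit or range.

### The arm

A 7-joint arm with a two-finger parallel gripper is mounted at the origin on the work surface. World frame = base frame: x ahead of the robot, y to its left, z up, the work surface at z = 0. Lengths are in mm, angles in rad, forces in N, time in s.
With the tool pointing down it reaches from about 400 to 875 mm from the base axis. Payload 4.4 kg.
Tool frame: the origin (TCP) lies at the very end of the fingers, on their centre line; the grasp point (between the pads) lies 19 mm behind it (ctrl.grasp_offset is the distance from the TCP to the grasp point, in mm); z points along the fingers, y is the line along which they close (so a half turn about z gives the same grasp; the last joint's range is limited). The gripper opens to 85 mm and grips with 20 to 120 N. Pads are 22 mm wide; open, the fingers measure 114 mm over their backs; the gripper's body (76 mm by 85 mm) begins 54 mm behind the grasp point. The pads swing forward as they close: fully open they stand 13 mm farther back than shut.
Start: joints at [-1.363, 0.628, 0.038, 1.517, -0.027, 0.996, -0.02], TCP at [175.73, 625.809, 231.313] pointing down, gripper open.
Joint ranges: [-3.06, 3.06], [-0.37, 2.12], [-1.25, 1.32], [0.18, 2.47], [-1.1, 4.24], [0.23, 1.98], [-2.94, 2.94]. Speed limits (rad/s): [2.57, 2.57, 3.14, 3.14, 3.14, 3.14, 3.14].

### API

Orientations are given as [roll, pitch, yaw] about the fixed x, y, z axes, in that order (R = Rz(yaw) Ry(pitch) Rx(roll)).
In Python, from cell import status, cams, ctrl gives the robot as it stands.
- The arm moves only by the tool move_arm, never from a script. Its argument "plan" is a list of rows, each a list of 3 entries, a list of its own where there are three numbers: the shift along the world's x, y, z in mm, then the turn, a rotation vector about the world's x, y, z in degrees, then the opening, from 0 (shut) to 1 (fully open). In form: [[[x, y, z], [wx, wy, wz], gripper], ...]. A call has 1 to 10 rows; each row shifts and turns the commanded pose from where the row before left it; what a row does not reach is not made up. A row lasts 1/8 s, in which the tool goes at most 62.5 mm and 10.7 degrees, less where a joint would pass 70% of its speed; a pose out of reach is approached as far as the arm can. A call with a gripper value outside its range is refused whole. The fingers move at their own pace and stop on an object; the grip force is fixed at half the most. Time passes only in rows, so rows that do not move let the fingers close. It gives the time, the measured TCP pose, the force, the opening and the grip force at its end, in the units of the state.
- status.read_state(): the state, without advancing time (a new reading comes with each control period).
- cams.get_image(name): name is "scene" or "side" or "wrist"; returns the picture (480x640x3 uint8, blue, green, red); there is no depth.
- cams.camera_params(name): a dict with "K" (3x3 intrinsics, pixels), "pose" (4x4, takes a point from camera to world coordinates); the wrist camera has in their place "tool_from_camera" (4x4, takes a point from camera to tool coordinates, whose origin is the TCP and whose axes are the flange's). Camera axes: x right, y down, z forward; pixel columns grow to the right and rows downward; lengths in mm; the calibration is good to about 2 mm. The wrist camera is an equidistant fisheye: a pixel r from the principal point sees the ray r / f radians off the axis. A picture is of the moment at which its call begins: read the wrist's pose just before it. camera_params takes no time and is no camera call.
- ctrl.finish_job(): hands the job in; it is judged then, once.
The state is a dict: "clock": time; "qpos": joint angles; "qd": joint speeds; "tau": joint torques, N m; "eef_pos": TCP position; "tool_rot": TCP orientation; "force": force on the tool from outside, world axes, zero at the start; "torque": the same for the moment, N m; "width": finger opening in mm; "gripper_force": force on a finger pad.
Only numpy, scipy, OpenCV 4.12 (cv2) and the standard library are available. Lean on these libraries where they do the work, as an engineer would, in place of code of your own. Each camera call takes 0.05 s, during which the arm holds its last target. There are 200 camera calls.

## Working session

There is one attempt and no reset: what is moved stays moved. The work goes in short steps, Python scripts to look and compute and a tool call to move; the robot and the scene stay as the last step left them, time stands still between calls to the robot, and variables do not carry over. Pictures are saved under pics/ and viewed, at most 10 in all, crops included, and the job is handed in when it is done.

Besides the shell and the picture viewer there is one more tool, called after "Call:" by a JSON object that holds its "api" and its "payload". move_arm: Moves the arm, as the interface text tells. Its arguments: {"type":"object","properties":{"plan":{"type":"array","items":{"type":"array"}}},"required":["plan"]}

```bash
ls; mkdir -p pics; python3 - <<'E'
from cell import status,cams,ctrl
import cv2,numpy as np
np.set_printoptions(precision=4,suppress=True)
print(status.read_state(),ctrl.grasp_offset)
for n in("scene","side","wrist"):
    cv2.imwrite(f"pics/{n}0.png",cams.get_image(n));print(n,cams.camera_params(n))
E
```

```text
pics
{'clock': 0.0, 'qpos': array([-1.3628,  0.6293,  0.0385,  1.5184, -0.027 ,  0.9963, -0.02  ]), 'qd': array([ 0.0006,  0.0008,  0.0003,  0.0007,  0.0006, -0.0007, -0.0016]), 'tau': array([  0.0003, -56.3396,   1.226 , -19.3442,   0.0109,   0.0103,
        -0.    ]), 'eef_pos': array([175.5412, 625.2013, 230.407 ]), 'tool_rot': array([-3.1397,  0.    ,  2.8678]), 'force': array([ 0.1397, -1.315 , -0.0039]), 'torque': array([-0.0321, -0.0175,  0.0307]), 'gripper_force': 0.0, 'width': 85.69505556704974} 18.700000000000003
scene {'K': array([[558.3361,   0.    , 317.4914],
       [  0.    , 558.3361, 237.2182],
       [  0.    ,   0.    ,   1.    ]]), 'pose': array([[  -0.0514,    0.7539,   -0.655 , 1059.3731],
       [   0.9987,    0.0377,   -0.035 ,  -19.0279],
       [  -0.0017,   -0.6559,   -0.7548,  741.0794],
       [   0.    ,    0.    ,    0.    ,    1.    ]])}
side {'K': array([[568.3179,   0.    , 307.0058],
       [  0.    , 568.3179, 238.6724],
       [  0.    ,   0.    ,   1.    ]]), 'pose': array([[   0.854 ,   -0.2505,    0.456 ,   19.0923],
       [  -0.52  ,   -0.443 ,    0.7303, -760.6921],
       [   0.0191,   -0.8608,   -0.5086,  587.0545],
       [   0.    ,    0.    ,    0.    ,    1.    ]])}
wrist {'K': array([[371.6483,   0.    , 322.7798],
       [  0.    , 371.6483, 238.2729],
       [  0.    ,   0.    ,   1.    ]]), 'tool_from_camera': array([[  -0.0011,   -0.9538,   -0.3004,   76.5241],
       [   1.    ,   -0.0012,   -0.0001,   -0.8037],
       [  -0.0003,   -0.3004,    0.9538, -140.8694],
       [   0.    ,    0.    ,    0.    ,    1.    ]])}
```

View pics/scene0.png

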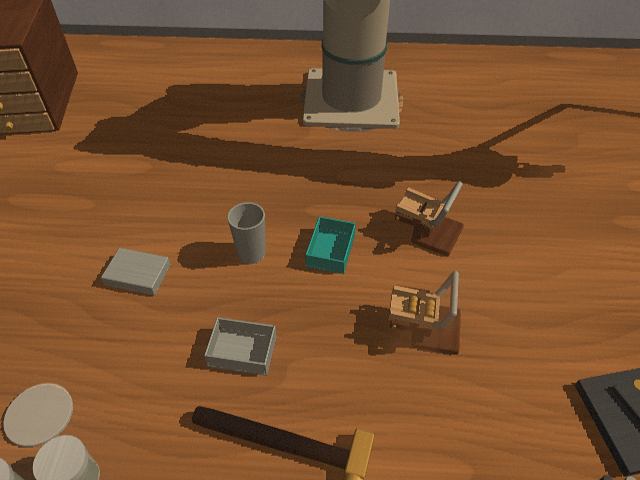

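View pics/side0.png

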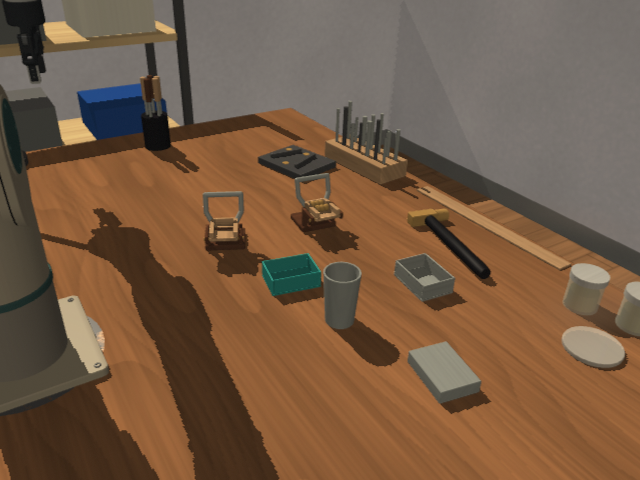

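The scene view shows the far tray at (430,310), its handle bar at about (455,290) and the steel cup at (240,347). The side view shows the far tray at (318,205) and the cup at (425,277). The turquoise box, tumbler and block are decoys. I'll zoom in next.

```bash
python3 - <<'E'
import cv2,numpy as np
a=cv2.imread("pics/scene0.png");b=cv2.imread("pics/side0.png")
f=lambda im,x,y,w,h,s:cv2.resize(im[y:y+h,x:x+w],None,fx=s,fy=s,interpolation=cv2.INTER_CUBIC)
top=np.hstack([f(a,380,262,100,75,4),f(b,280,165,100,75,4)]) 
bot=np.hstack([f(a,190,310,100,75,4),f(b,380,235,100,75,4)])
cv2.imwrite("pics/m.png",np.vstack([top,bot]))
E
```

```text
(no output)
```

View pics/m.png

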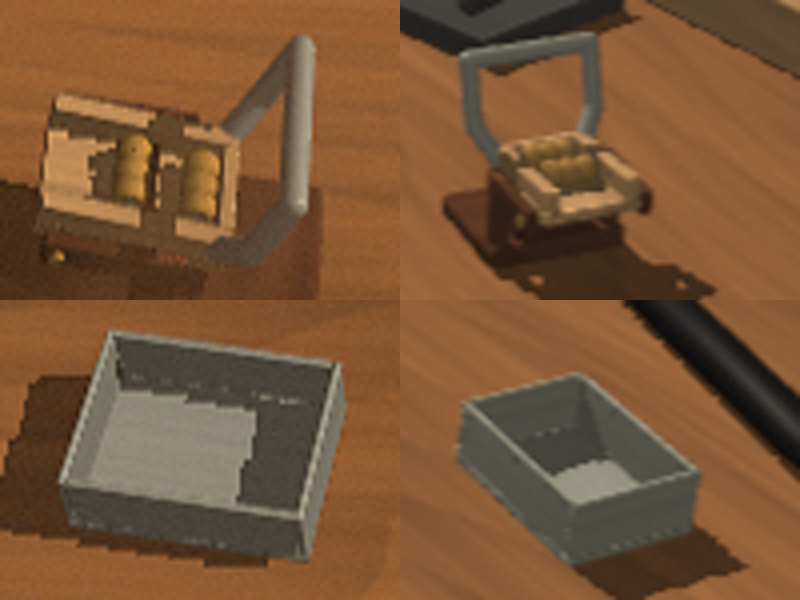

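```bash
cat > h.py <<'E'
import numpy as np
from cell import status,cams
np.set_printoptions(precision=2,suppress=True)
P={n:cams.camera_params(n) for n in("scene","side","wrist")}
def ray(n,uv):
    p=P[n];d=np.linalg.inv(p["K"])@[*uv,1];return p["pose"][:3,3],p["pose"][:3,:3]@(d/np.linalg.norm(d))
def plane(n,uv,z):
    o,d=ray(n,uv);return o+d*(z-o[2])/d[2]
def tri(u,v):
    o,d=ray("scene",u);q,e=ray("side",v)
    s=np.linalg.lstsq(np.c_[d,-e],q-o,rcond=None)[0];a=o+d*s[0];b=q+e*s[1]
    return (a+b)/2,np.linalg.norm(a-b)
E
python3 - <<'E'
from h import *
S=lambda m,o:np.array(m)/4+o
print("bar")
for u,v in (((302,44),(70,55)),((297,207),(194,41))):
    print(tri(S(u,(380,262)),S(v,(280,165))),plane("scene",S(u,(380,262)),100),plane("side",S(v,(280,165)),100))
sc=[plane("scene",S(m,(190,310)),32) for m in((110,33),(340,65),(303,215),(62,187))]
si=[plane("side",S(m,(380,235)),32) for m in((66,103),(183,76),(297,170),(175,207))]
for c in(sc,si):
    c=np.array(c);print(c,c.mean(0),np.linalg.norm(np.roll(c,-1,0)-c,axis=1))
print("front edge",[plane("scene",S(m,(380,262)),51) for m in((45,150),(42,205))])
print("beads",[plane("scene",S(m,(380,262)),62) for m in((135,170),(203,184))])
print("side walls top",[plane("scene",S(m,(380,262)),65) for m in((58,98),(158,122),(38,208),(140,230))])
E
```

```text
bar
(array([562.87, 152.57, 101.41]), np.float64(0.872707641798107)) [561.35 153.29 100.  ] [564.41 154.48 100.  ]
(array([631.68, 143.18,  98.57]), np.float64(2.8034637895809604)) [631.38 143.92 100.  ] [629.72 138.26 100.  ]
[[ 611.78 -192.89   32.  ]
 [ 621.32 -105.64   32.  ]
 [ 683.08 -112.42   32.  ]
 [ 676.45 -199.06   32.  ]] [ 648.16 -152.5    32.  ] [87.77 62.14 86.89 64.96]
[[ 617.15 -110.72   32.  ]
 [ 679.19 -119.52   32.  ]
 [ 670.58 -202.82   32.  ]
 [ 605.65 -197.45   32.  ]] [ 643.14 -157.63   32.  ] [62.67 83.74 65.15 87.49]
front edge [array([578.05,  65.27,  51.  ]), array([602.49,  63.32,  51.  ])]
beads [array([592.91,  96.37,  62.  ]), array([597.78, 120.62,  62.  ])]
side walls top [array([564.11,  69.21,  65.  ]), array([573.2 , 105.64,  65.  ]), array([613.1 ,  60.17,  65.  ]), array([620.56,  96.06,  65.  ])]
```

Call:
{"api": "move_arm", "payload": {"plan": [[[40,-47,0],[0,0,-8],1],[[40,-47,0],[0,0,-8],1],[[40,-47,0],[0,0,-8],1],[[40,-47,0],[0,0,-8],1],[[40,-47,0],[0,0,-8],1],[[40,-47,0],[0,0,-8],1],[[40,-47,0],[0,0,-8],1],[[40,-47,0],[0,0,-8],1],[[40,-47,0],[0,0,-8],1],[[40,-47,0],[0,0,-8],1]]}}

```text
clock: 1.4
eef_pos: [576.7, 154.5, 231.2]
tool_rot: [-3.141, -0.0, 1.467]
force: [0.4, 0.9, 0.7]
width: 85.1
gripper_force: 0.0
```

Call:
{"api": "move_arm", "payload": {"plan": [[[10,-20,0],[0,0,0],1],[[0,-40,0],[0,0,0],1],[[0,-30,0],[0,0,0],1],[[0,0,0],[0,0,0],1],[[0,0,0],[0,0,0],1],[[0,0,0],[0,0,0],1]]}}

```text
clock: 2.15
eef_pos: [585.6, 67.6, 231.1]
tool_rot: [-3.141, -0.001, 1.474]
force: [-0.0, -0.4, -0.3]
width: 85.3
gripper_force: 0.0
```

```bash
python3 - <<'E'
from h import *
import cv2
s=status.read_state();print(s)
im=cams.get_image("wrist");cv2.imwrite("pics/w1.png",im)
np.savez("w1.npz",p=s["eef_pos"],r=s["tool_rot"])
E
```

```text
{'clock': 2.15, 'qpos': array([-0.43,  0.57,  0.43,  1.7 , -0.28,  0.93,  0.01]), 'qd': array([-0.,  0.,  0.,  0.,  0.,  0.,  0.]), 'tau': array([  0.41, -49.68,   5.89, -17.73,   0.03,   0.  ,  -0.  ]), 'eef_pos': array([585.6 ,  67.55, 231.08]), 'tool_rot': array([-3.14, -0.  ,  1.47]), 'force': array([-0.04, -0.41, -0.27]), 'torque': array([-0.03,  0.01, -0.01]), 'gripper_force': 0.0, 'width': 85.33367751554647}
```

View pics/w1.png

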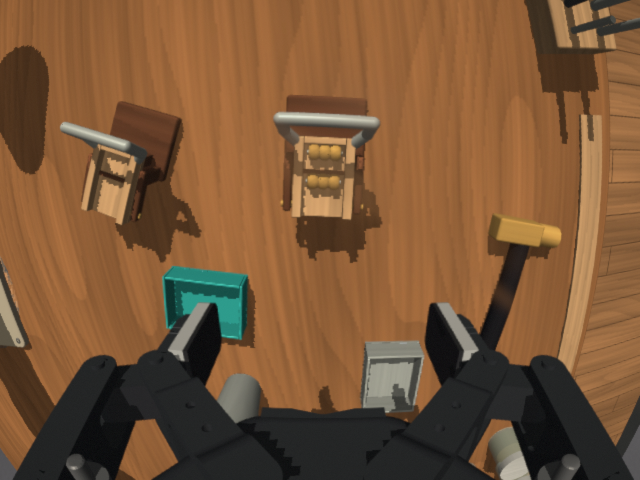

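The wrist view shows the bar from (281,119) to (372,124), the front row at (323,182), the back row at (325,152), the tray's open front edge along v≈217 from u 292 to 353, and the cup rim's near edge from (365,344) to (420,343).

```bash
cat >> h.py <<'E'
from scipy.spatial.transform import Rotation as Ro
def wray(uv,p,r):
    K=P["wrist"]["K"];T=P["wrist"]["tool_from_camera"]
    d=(np.array(uv)-K[:2,2])/K[0,0];t=np.linalg.norm(d)
    c=np.r_[d/t*np.sin(t),np.cos(t)];R=Ro.from_euler("xyz",r).as_matrix()
    return R@T[:3,3]+p,R@T[:3,:3]@c
def wplane(uv,z,p,r):
    o,d=wray(uv,p,r);return o+d*(z-o[2])/d[2]
E
python3 - <<'E'
from h import *
import cv2
w=np.load("w1.npz");f=lambda u,z:wplane(u,z,w["p"],w["r"])
a,b=f((281,119),100),f((372,124),100);print("bar",a,b,(a+b)/2,np.linalg.norm(a-b),"rear ang from +y",np.degrees(np.arctan2(*(b-a)[[1,0]])))
print("rows",f((323,182),58),f((325,152),56))
print("floor edge/walls",f((292,217),55),f((353,218),55))
im=cv2.imread("pics/w1.png").astype(int)
hs=cv2.cvtColor(im.astype("uint8"),cv2.COLOR_BGR2HSV)
roi=hs[330:412,355:430];m=((roi[...,1]<60)&(roi[...,2]>60)).astype("uint8")
cs=max(cv2.findContours(m,0,2)[0],key=cv2.contourArea)
print("cup mask quad",cv2.boundingRect(cs))
print("cup", *[f(u,32) for u in((365,344),(420,343),(362,408))])
E
```

```text
bar [563.48 150.93 100.  ] [628.65 140.96 100.  ] [596.06 145.95 100.  ] 65.93353514747984 rear ang from +y -8.695209787885048
rows [588.46  94.94  58.  ] [592.63 120.2   56.  ]
floor edge/walls [558.19  66.24  55.  ] [611.61  60.08  55.  ]
cup mask quad (6, 11, 63, 71)
cup [616.53 -87.93  32.  ] [678.22 -95.26  32.  ] [ 609.03 -184.87   32.  ]
```

Call:
{"api": "move_arm", "payload": {"plan": [[[10,-39,0],[0,0,0],1],[[10,-39,-20],[0,0,0],1],[[10,-39,-20],[0,0,0],1],[[10,-39,-30],[0,0,0],1],[[10,-39,-40],[0,0,0],1],[[9,-39,-40],[0,0,0],1],[[0,0,0],[0,0,0],1],[[0,0,0],[0,0,0],1],[[0,0,0],[0,0,0],1]]}}

```text
clock: 3.32
eef_pos: [645.9, -166.0, 82.6]
tool_rot: [3.139, -0.001, 1.474]
force: [0.6, -0.4, 0.2]
width: 85.6
gripper_force: 0.0
```

```bash
python3 - <<'E'
from h import *
import cv2
s=status.read_state()
im=cams.get_image("wrist");cv2.imwrite("pics/w2.png",im)
np.savez("w2.npz",p=s["eef_pos"],r=s["tool_rot"])
E
```

```text
(no output)
```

View pics/w2.png

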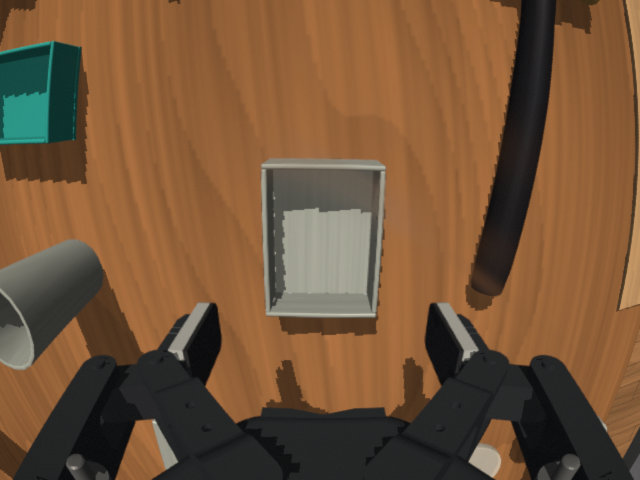

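The cup's rim corners are at (263,162), (384,162), (377,316) and (267,316), and it is centred between the fingers.

```bash
python3 - <<'E'
from h import *
w=np.load("w2.npz");c=np.array([wplane(u,32,w["p"],w["r"]) for u in((263,164),(384,165),(377,316),(267,316))])
print(w["p"],c,c.mean(0),np.linalg.norm(np.roll(c,-1,0)-c,axis=1))
E
```

```text
[ 645.94 -166.03   82.59] [[ 620.74 -107.09   32.  ]
 [ 683.23 -113.73   32.  ]
 [ 674.92 -201.48   32.  ]
 [ 610.11 -195.08   32.  ]] [ 647.25 -154.34   32.  ] [62.83 88.14 65.12 88.64]
```

Call:
{"api": "move_arm", "payload": {"plan": [[[0,0,-30],[0,0,0],1],[[0,0,-30],[0,0,0],1],[[0,0,-12],[0,0,0],1],[[0,0,-9],[0,0,0],1],[[0,0,0],[0,0,0],0.6],[[0,0,0],[0,0,0],0.5],[[0,0,0],[0,0,0],0.5],[[0,0,0],[0,0,0],0.5],[[0,0,0],[0,0,0],0.5],[[0,0,0],[0,0,0],0.5]]}}

```text
clock: 4.62
eef_pos: [645.5, -168.5, 1.3]
tool_rot: [3.14, 0.0, 1.471]
force: [-0.7, 0.4, 4.9]
width: 65.1
gripper_force: 68.6
```

```bash
python3 - <<'E'
from h import *
w=np.load("w1.npz")
print([wplane(u,32,w["p"],w["r"]) for u in((247,276),(242,339))],[plane("scene",u,32) for u in((355,226),(347,263))],[plane("scene",u,0) for u in((343,272),)])
E
```

```text
[array([502.55,   4.61,  32.  ]), array([483.  , -69.76,  32.  ])] [array([415.47,  10.96,  32.  ]), array([496.88,  -1.37,  32.  ])] [array([490.95,  -6.91,   0.  ])]
```

Call:
{"api": "move_arm", "payload": {"plan": [[[0,0,20],[0,0,0],0.5],[[0,0,30],[0,0,0],0.5],[[-10,20,0],[0,0,-1],0.5],[[-15,30,0],[0,0,-1.5],0.5],[[-15,30,0],[0,0,0],0.5],[[-15,30,0],[0,0,0],0.5],[[-12,22,0],[0,0,0],0.5],[[-8,15,0],[0,0,0],0.5],[[0,0,0],[0,0,0],0.5],[[0,0,0],[0,0,0],0.5]]}}

```text
clock: 5.88
eef_pos: [570.6, -22.6, 50.7]
tool_rot: [3.14, 0.001, 1.427]
force: [0.7, -0.5, -0.7]
width: 65.2
gripper_force: 67.7
```

```bash
python3 - <<'E'
from h import *
import cv2
s=status.read_state();print(s["eef_pos"],s["tool_rot"],s["width"])
im=cams.get_image("wrist");cv2.imwrite("pics/w3.png",im)
np.savez("w3.npz",p=s["eef_pos"],r=s["tool_rot"])
E
```

```text
[570.61 -22.61  50.7 ] [3.14 0.   1.43] 65.24822611903697
```

View pics/w3.png

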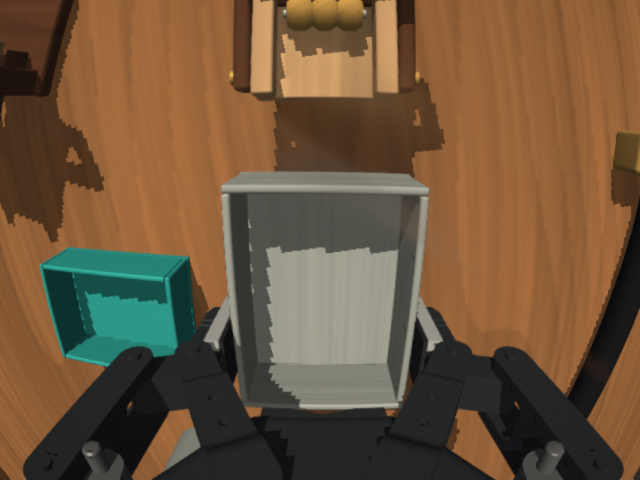

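The held cup's near rim runs from (224,187) to (427,190). The tray floor's front edge runs from (275,97) to (374,97), so the two are well aligned.

```bash
python3 - <<'E'
from h import *
w=np.load("w3.npz");f=lambda u,z:wplane(u,z,w["p"],w["r"])
print(f((275,97),51),f((374,97),51),"cup",f((224,187),82),f((427,190),82))
E
```

```text
[565.74  65.93  51.  ] [602.2   60.65  51.  ] cup [549.31  39.11  82.  ] [610.56  29.25  82.  ]
```

Call:
{"api": "move_arm", "payload": {"plan": [[[0,0,-20],[0,0,0],0.5],[[0,0,-15],[0,0,0],0.5],[[0,0,-8],[0,0,0],0.5],[[0,0,-4],[0,0,0],0.5],[[0,0,-2],[0,0,0],0.5],[[0,0,0],[0,0,0],0.5],[[0,0,0],[0,0,0],0.5]]}}

```text
clock: 6.8
eef_pos: [570.0, -21.1, 1.6]
tool_rot: [3.141, -0.0, 1.428]
force: [-0.0, -0.2, -1.2]
width: 64.9
gripper_force: 67.7
```

Call:
{"api": "move_arm", "payload": {"plan": [[[0,0,-0.5],[0,0,0],0.5],[[1.5,10,0],[0,0,0],0.5],[[1.5,11,0],[0,0,0],0.5],[[1.5,11,0],[0,0,0],0.5],[[2,10,0],[0,0,0],0.5],[[0,0,-0.5],[0,0,0],0.5],[[0,0,0],[0,0,0],0.5],[[0,0,0],[0,0,0],0.5]]}}

```text
clock: 7.8
eef_pos: [577.0, 22.4, 1.3]
tool_rot: [3.14, -0.001, 1.429]
force: [-0.9, -0.7, 9.5]
width: 65.0
gripper_force: 69.2
```

Call:
{"api": "move_arm", "payload": {"plan": [[[0,0,0],[0,0,0],0.8],[[0,0,0],[0,0,0],1],[[0,0,0],[0,0,0],1],[[0,0,0],[0,0,0],1],[[0,0,0],[0,0,0],1],[[0,0,20],[0,0,0],1],[[0,0,40],[0,0,0],1],[[0,0,50],[0,0,0],1],[[0,0,50],[0,0,0],1],[[0,0,50],[0,0,0],1]]}}

```text
clock: 9.05
eef_pos: [576.0, 20.7, 213.5]
tool_rot: [3.14, -0.0, 1.427]
force: [0.8, 1.1, -0.1]
width: 85.0
gripper_force: 0.0
```

Call:
{"api": "move_arm", "payload": {"plan": [[[2,12,0],[0,0,9],1],[[2,13,0],[0,0,9],1],[[2,13,0],[0,0,9],1],[[2,13,0],[0,0,9],1],[[2,13,0],[0,0,9],1],[[2,13,0],[0,0,9],1],[[2,13,0],[0,0,9],1],[[2,13,0],[0,0,9],0.6],[[2,13,0],[0,0,9],0.6],[[1,9,0],[0,0,9],0.6]]}}

```text
clock: 10.3
eef_pos: [595.2, 146.0, 211.7]
tool_rot: [-3.141, 0.001, 3.004]
force: [-0.6, -0.7, -0.8]
width: 51.5
gripper_force: 0.0
```

Call:
{"api": "move_arm", "payload": {"plan": [[[0,0,-10],[0,0,0],0.6],[[0,0,0],[0,0,0],0.6],[[0,0,0],[0,0,0],0.6]]}}

```text
clock: 10.68
eef_pos: [595.2, 145.0, 200.4]
tool_rot: [-3.141, -0.0, 2.996]
force: [-0.5, 0.6, -0.1]
width: 51.3
gripper_force: 0.0
```

```bash
python3 - <<'E'
from h import *
import cv2
s=status.read_state();print(s["eef_pos"],s["tool_rot"],s["width"],s["qpos"])
im=cams.get_image("wrist");cv2.imwrite("pics/w4.png",im)
np.savez("w4.npz",p=s["eef_pos"],r=s["tool_rot"])
E
```

```text
[595.15 144.98 200.37] [-3.14 -0.    3.  ] 51.344187102372665 [-0.3   0.61  0.03  1.66 -0.02  0.87  1.16]
```

View pics/w4.png

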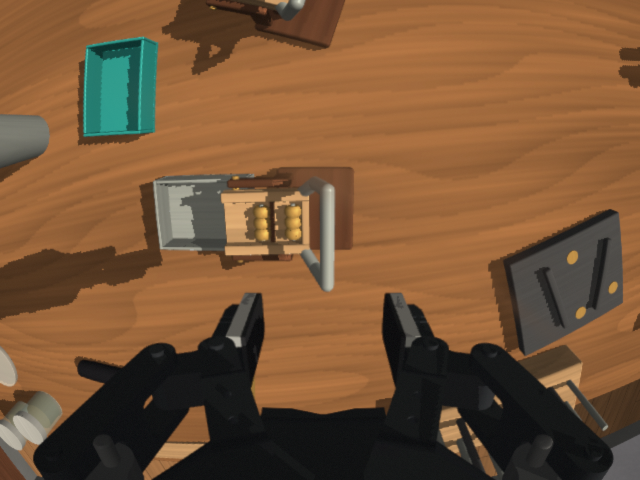

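The cup is in place under the front edge, with both rows still on the tray. The bar runs from (328,190) to (327,286).

```bash
python3 - <<'E'
from h import *
w=np.load("w4.npz");f=lambda u,z:wplane(u,z,w["p"],w["r"])
a,b=f((328,190),100),f((327,286),100);print(a,b,(a+b)/2)
d=np.array([.147,.989]);c=((a+b)/2)[:2]
far=(f((154,181),32)+f((160,248),32))/2;print("cup far rim centre",far,"in tray x,y",(far[:2]-c)@d,(far[:2]-c)@[-d[1],d[0]])
print("rows",f((263,224),58),f((293,223),56))
E
```

```text
[561.96 152.4  100.  ] [630.13 141.92 100.  ] [596.04 147.16 100.  ]
cup far rim centre [571.38  -6.64  32.  ] in tray x,y -155.73350069109756 1.7788542395279026
rows [588.72  96.82  58.  ] [592.01 120.5   56.  ]
```

Call:
{"api": "move_arm", "payload": {"plan": [[[1,2,-30],[0,0,0],0.6],[[0,0,-40],[0,0,0],0.6],[[0,0,-30],[0,0,0],0.6],[[0,0,-14],[0,0,0],0.6],[[0,0,-5],[0,0,0],0.6],[[0,0,0],[0,0,0],0.6],[[0,0,0],[0,0,0],0.4],[[0,0,0],[0,0,0],0.3],[[0,0,0],[0,0,0],0.2]]}}

```text
clock: 11.85
eef_pos: [596.5, 147.9, 81.8]
tool_rot: [3.141, 0.001, 2.999]
force: [-0.5, -0.3, 0.1]
width: 17.2
gripper_force: 0.0
```

Call:
{"api": "move_arm", "payload": {"plan": [[[0,0,0],[0,0,0],0.15],[[0,0,0],[0,0,0],0.1],[[0,0,0],[0,0,0],0.05],[[0,0,0],[0,0,0],0],[[0,0,0],[0,0,0],0],[[0,0,0],[0,0,0],0]]}}

```text
clock: 12.6
eef_pos: [596.2, 147.5, 81.6]
tool_rot: [-3.141, 0.0, 2.998]
force: [-1.4, -1.1, 5.1]
width: 8.1
gripper_force: 58.5
```

Call:
{"api": "move_arm", "payload": {"plan": [[[-0.2,-1.2,1.5],[0,0,0],0],[[-0.2,-1.3,1.6],[0,0,0],0],[[-0.4,-2.5,3.1],[0,0,0],0],[[-0.4,-2.8,3],[0,0,0],0],[[-0.4,-2.8,3],[0,0,0],0],[[-0.4,-3,2.7],[0,0,0],0],[[-0.4,-3,2.7],[0,0,0],0],[[-0.5,-3.2,2.4],[0,0,0],0],[[-0.5,-3.2,2.4],[0,0,0],0]]}}

```text
clock: 13.72
eef_pos: [593.0, 125.7, 104.2]
tool_rot: [3.14, 0.0, 2.999]
force: [1.9, 4.4, -2.8]
width: 7.7
gripper_force: 58.3
```

Call:
{"api": "move_arm", "payload": {"plan": [[[-0.5,-3.5,2.1],[0,0,0],0],[[-0.5,-3.5,2.1],[0,0,0],0],[[-0.5,-3.6,1.8],[0,0,0],0],[[-0.2,-1.8,0.9],[0,0,0],0],[[-0.2,-1.8,0.9],[0,0,0],0],[[0,0,0],[0,0,0],0],[[0,0,0],[0,0,0],0],[[0,0,0],[0,0,0],0],[[0,0,0],[0,0,0],0]]}}

```text
clock: 14.85
eef_pos: [591.1, 112.3, 112.8]
tool_rot: [3.139, 0.001, 3.0]
force: [0.1, 5.0, 4.6]
width: 7.8
gripper_force: 58.6
```

```bash
python3 - <<'E'
from h import *
import cv2
s=status.read_state();print(s["eef_pos"],s["tool_rot"],s["width"],s["force"])
f=lambda im,x,y,w,h,s:cv2.resize(im[y:y+h,x:x+w],None,fx=s,fy=s,interpolation=cv2.INTER_CUBIC)
a=cams.get_image("scene");b=cams.get_image("side")
cv2.imwrite("pics/m2.png",np.hstack([f(a,350,250,130,130,3),f(b,270,140,130,130,3)]))
E
```

```text
[591.07 112.28 112.84] [3.14 0.   3.  ] 7.766366453894335 [0.1  5.04 4.58]
```

View pics/m2.png

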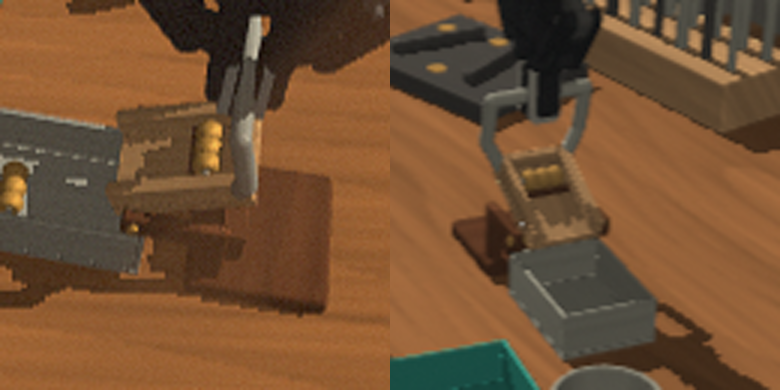

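The front row is in the cup, at (12,185) in the left crop. The back row is still behind its lip at (205,147). I'll lower the tray back along the same arc.

Call:
{"api": "move_arm", "payload": {"plan": [[[0.2,1.8,-0.9],[0,0,0],0],[[0.2,1.8,-0.9],[0,0,0],0],[[0.5,3.6,-1.8],[0,0,0],0],[[0.5,3.5,-2.1],[0,0,0],0],[[0.5,3.5,-2.1],[0,0,0],0],[[0.5,3.2,-2.4],[0,0,0],0],[[0.5,3.2,-2.4],[0,0,0],0],[[0.4,3,-2.7],[0,0,0],0],[[0.4,3,-2.7],[0,0,0],0]]}}

```text
clock: 16.08
eef_pos: [594.7, 136.7, 94.8]
tool_rot: [-3.141, 0.0, 2.999]
force: [-1.0, 3.1, 3.1]
width: 7.4
gripper_force: 60.3
```

Call:
{"api": "move_arm", "payload": {"plan": [[[0.4,2.8,-3],[0,0,0],0],[[0.4,2.8,-3],[0,0,0],0],[[0.4,2.5,-3.1],[0,0,0],0],[[0.2,1.3,-1.6],[0,0,0],0],[[0.1,0.7,-0.8],[0,0,0],0],[[0.1,0.5,-0.7],[0,0,0],0],[[0,0,0],[0,0,0],0],[[0,0,0],[0,0,0],0],[[0,0,0],[0,0,0],0]]}}

```text
clock: 17.2
eef_pos: [596.3, 147.3, 81.9]
tool_rot: [-3.141, 0.0, 2.998]
force: [-1.1, 2.9, 6.9]
width: 7.8
gripper_force: 61.6
```

Call:
{"api": "move_arm", "payload": {"plan": [[[0,0,0],[0,0,0],0.1],[[0,0,0],[0,0,0],0.2],[[0,0,0],[0,0,0],0.3],[[0,0,0],[0,0,0],0.4],[[0,0,0],[0,0,0],0.5],[[0,0,0],[0,0,0],0.5],[[0,0,20],[0,0,0],0.5],[[0,0,40],[0,0,0],0.5],[[0,0,40],[0,0,0],0.5],[[0,0,40],[0,0,0],0.5]]}}

```text
clock: 18.45
eef_pos: [596.1, 147.7, 222.6]
tool_rot: [-3.142, -0.0, 2.999]
force: [0.9, -0.3, -0.5]
width: 42.7
gripper_force: 0.0
```

Call:
{"api": "move_arm", "payload": {"plan": [[[0,0,0],[0,0,0],0.5],[[0,0,0],[0,0,0],0.5],[[0,0,0],[0,0,0],0.5],[[0,0,0],[0,0,0],0.5]]}}

```text
clock: 18.95
eef_pos: [595.7, 147.7, 220.2]
tool_rot: [-3.141, -0.002, 2.999]
force: [0.4, -0.9, 0.5]
width: 42.9
gripper_force: 0.0
```

```bash
python3 - <<'E'
from h import *
import cv2
s=status.read_state();print(s["eef_pos"],s["width"],s["force"])
f=lambda im,x,y,w,h,s:cv2.resize(im[y:y+h,x:x+w],None,fx=s,fy=s,interpolation=cv2.INTER_CUBIC)
a=cams.get_image("wrist");b=cams.get_image("side")
cv2.imwrite("pics/m3.png",np.hstack([f(a,130,140,260,180,1.5),f(b,270,140,130,90,3)]))
E
```

```text
[595.67 147.66 220.16] 42.888677753294594 [ 0.43 -0.93  0.5 ]
```

View pics/m3.png

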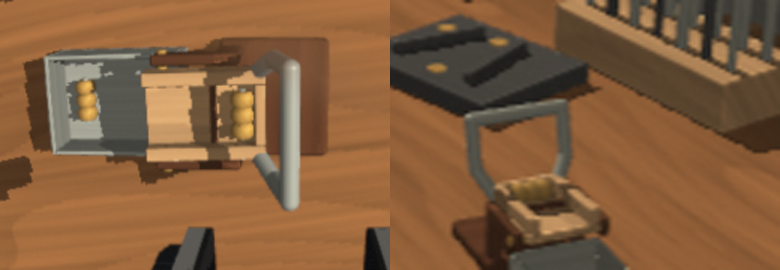

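The front row lies in the cup at (87,100), the back row is in its channel at (243,115), the tray is down and the gripper is clear.

```bash
python3 -c "
from cell import ctrl
print(ctrl.finish_job())"
```

```text
the job is handed in; nothing more can be done
None
```

I handed the job in at about 19 s: the last pictures show the front row in the cup, the back row behind its lip, the tray down on its stand and the gripper clear; no verdict came back.

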